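# Clamp a blood tube in the reader with the inner knob of a coaxial pair

## Robot

A 6-joint arm with a two-finger parallel gripper is mounted at the origin on a cart in front of the work surface, level with it; the furniture and walls round the work are solid. World frame = base frame: x ahead of the robot, y to its left, z up, the work surface at z = 0. Lengths are in m, angles in rad, forces in N, time in s.
With the tool pointing down it reaches from about 0.375 to 0.975 m from the base axis. Payload 3.8 kg.
Tool frame: the origin (TCP) lies midway between the tips of the shut fingers; the grasp point (between the pads) lies 19 mm behind it; z points along the fingers, y is the line along which they close (so a half turn about z gives the same grasp; the last joint's range is limited). The gripper opens to 85 mm and grips with 20 to 120 N. Pads are 22 mm wide; open, the fingers measure 114 mm over their backs; the gripper's body (76 mm by 85 mm) begins 54 mm behind the grasp point. The pads swing forward as they close: fully open they stand 13 mm farther back than shut.
Start: joints at [-1.384, 0.264, 1.604, -0, 1.274, -0.037], TCP at [0.15, -0.658, 0.231] pointing down, gripper open.
Joint ranges: [-2.63, 2.63], [-0.94, 2.18], [0.31, 2.57], [-1.31, 4.45], [0, 2.66], [-2.55, 2.55]. Speed limits (rad/s): [2.57, 2.57, 3.14, 3.14, 3.14, 3.14].

## Interface

Orientations are given as a rotation vector (axis times angle).
In Python, from workcell import bot gives the robot as it stands.
- The arm moves only by the tool jog_arm, never from a script. Its argument "motion" is a list of rows, each a list of 5 numbers: the opening, from -1 (shut) to 1 (fully open), then the shift along the tool's x, y, z in mm, then the turn about the tool's z in degrees. In form: [[claw, x, y, z, twist], ...]. A call has 1 to 10 rows; each row shifts and turns the commanded pose from where the row before left it, along the tool's axes as they then stand; what a row does not reach is not made up. A row lasts 1/12 s, in which the tool goes at most 41.7 mm and 7.16 degrees, less where a joint would pass 70% of its speed; a pose out of reach is approached as far as the arm can. A call with a gripper value outside its range is refused whole. The fingers move at their own pace and stop on an object; "force" is the grip in N (left out, the last holds). Time passes only in rows, so rows that do not move let the fingers close. It gives the time, the measured TCP pose, the force, the opening and the grip force at its end, in the units of the state.
- bot.read_state(): the state, without advancing time (a new reading comes with each control period).
- bot.read_camera(name): name is "scene" or "top"; returns (picture, depth): 384x512x3 uint8, red, green, blue; 384x512 float32, m along the optical axis (not along the pixel's ray), 0 where there is no reading.
- bot.get_calibration(name): a dict with "vfov" (degrees; the focal length in pixels is half the picture's height over the tangent of half this angle, whatever the lens; pixels are square), "cx", "cy" (the principal point, pixels), "rvec" (rotation vector, rad) and "tvec" (3), from world to camera coordinates, as OpenCV has them. Camera axes: x right, y down, z forward; pixel columns grow to the right and rows downward; lengths in m; the calibration is good to about 2 mm. A picture is of the moment at which its call begins. get_calibration takes no time and is no camera call.
- bot.finish_job(): hands the job in; it is judged then, once.
The state is a dict: "time": time; "q": joint angles; "joint_vel": joint speeds; "joint_torque": joint torques, N m; "tool_pos": TCP position; "tcp_rot": TCP orientation; "wrist_force": force on the tool from outside, world axes, zero at the start; "torque": the same for the moment, N m; "width": opening from 0.0 (shut) to 1.0 (fully open); "grip_force": force on a finger pad.
Only numpy, scipy, OpenCV 4.12 (cv2) and the standard library are available. Lean on these libraries where they do the work, as an engineer would, in place of code of your own. Each camera call takes 0.05 s, during which the arm holds its last target. There are 200 camera calls.

## Task

Lay the blood tube that lies loose on the desk into the V saddles of the white tube reader, cap towards the open front, and slide it in under the raised rubber foot until its round end is fully home against the stop. Then turn only the small inner knob clockwise until the foot has come down and holds the tube firmly by itself, and let go; the big ring under the knob is already set and must not be dragged round. Be gentle with the tube, and leave the other things on the desk where they are.

Things in the scene. Friction and masses are not known exactly. Their poses are not given: they have to be found in the camera images.
- tube_mid (a point): centre of the loose capped blood tube (solid cylinder, 79 mm long, 18 mm thick, cap included, about 11 g), lying on the desk to the right of the tube mixer. Its y axis runs along the tube towards the round end; the cap (about 24 mm long) is at the -y end.
- tube: the same blood tube; origin on its lower side, under the middle, axes as above
- tube_cap (a point): centre of the tube's cap, 28 mm from the tube's centre along its -y
- seat (a point): fixed point of the reader: the tube's centre when it lies fully home, 55 mm above the desk. x points level along the saddles to the end stop (aluminium column, face 40 mm ahead), y left, z up. Two black V saddles, 9 mm thick, at x = -10 and +22 mm, catch a tube lowered within 8 mm of their line; before the first, 43 mm of room below the tube.
- press_arm: flat aluminium arm over the far end of the saddles; origin: middle of its underside where the foot's stem enters, 25 mm beyond the seat point. Below it sits the sprung rubber foot, 14 mm across; how far it stands down differs (2 to 10 mm). Turning the inner knob clockwise lowers arm and foot, which start 4 to 19 mm above a seated tube. So the tube must be lowered 35 mm short of home and slid in.
- knob_mid (a point): middle of the small inner knob: fluted upright aluminium cylinder, 24 mm across, 18 mm tall, axis vertical, just above the ring; 97 mm right of the tube line, 69 mm above the desk. Stiff (0.10 Nm friction), lowers the arm 20 mm per rad, stays put. With the foot on the tube the torque rises 0.020 Nm per newton of press (10 N in about 0.05 rad); a rise of 0.14 Nm is a firm hold, 0.3 too much.
- ring_mark (a point): white index mark on top of the big black ring (48 mm across, 13.5 mm tall, its top 10 mm below the knob's middle), 22 mm from the common axis. The ring's setting differs and must be kept. It turns lightly (0.03 Nm), so fingers that rest on it or rub along it drag it round.
- vial_a: small brown vial, 26 mm across, 60 mm tall, bystander; origin under its centre
- vial_b: small brown vial, 26 mm across, 60 mm tall, bystander; origin under its centre
- jar: steel lidded jar, 75 mm across, 95 mm tall, bystander; origin under its centre
- bench_timer: flat white timer, 65 x 65 x 20 mm, bystander; origin under its centre

How it is judged:
By the outcome, as a careful person would: the job done as asked, in the order asked, and still so for the second after the job is handed in, with the robot touching nothing.
It also fails if it takes over 72 s, if anything falls off the work surface, if the arm or the gripper's body presses on something with over 40 N, if the wrist force passes 120 N, or if a joint passes its speed limit or range.

## Working session

There is one attempt and no reset: what is moved stays moved. The work goes in short steps, Python scripts to look and compute and a tool call to move; the robot and the scene stay as the last step left them, time stands still between calls to the robot, and variables do not carry over. Pictures are saved under pics/ and viewed, at most 10 in all, crops included, and the job is handed in when it is done.

Besides the shell and the picture viewer there is one more tool, called as name([rows], argument=value, ...), one row to a line, values as JSON. jog_arm: Moves the arm, as the interface text tells. Its arguments: {"type":"object","properties":{"motion":{"type":"array"},"force":{"type":"number"}},"required":["motion"]}

```bash
mkdir -p pics; cat > h.py <<'E'
import numpy as np, cv2
from workcell import bot
def cal(n):
    c=bot.get_calibration(n); f=192/np.tan(np.radians(c['vfov'])/2)
    R=cv2.Rodrigues(np.array(c['rvec'],float))[0]; return f,c['cx'],c['cy'],R,np.array(c['tvec'],float)
def pts(n,d):
    f,cx,cy,R,t=cal(n); v,u=np.mgrid[:384,:512]
    P=np.stack([(u-cx)/f*d,(v-cy)/f*d,d],-1); return (P-t)@R
def ray(n,u,v,z):
    f,cx,cy,R,t=cal(n); o=-R.T@t; r=R.T@np.array([(u-cx)/f,(v-cy)/f,1]); return o+r*(z-o[2])/r[2]
def proj(n,p):
    f,cx,cy,R,t=cal(n); c=R@np.array(p)+t; return c[0]/c[2]*f+cx,c[1]/c[2]*f+cy
def shot(n,tag):
    im,d=bot.read_camera(n); np.savez(f'{tag}.npz',im=im,d=d); cv2.imwrite(f'pics/{tag}.png',im[...,::-1]); return im,d
E
python3 - <<'E'
from h import *
for n in('scene','top'):
    im,d=shot(n,n+'0'); f,cx,cy,R,t=cal(n); print(n,f,cx,cy,-R.T@t,R[2],bot.get_calibration(n))
print(bot.read_state())
E
```

```text
scene 488.0306143694593 253.88430609067711 193.3807302087587 [-0.49536203 -0.72358791  0.72536739] [ 0.76370333  0.42123766 -0.4891994 ] {'vfov': 42.95113283800474, 'cx': 253.88430609067711, 'cy': 193.3807302087587, 'rvec': array([ 1.85855438, -1.08019759,  0.64757229]), 'tvec': array([-0.39775068,  0.2440315 ,  1.03796141])}
top 404.7562307445635 251.78781488573583 195.0676422461852 [ 0.31675249 -0.16211822  1.27107201] [ 0.18438313 -0.01173681 -0.98278437] {'vfov': 50.75554538872101, 'cx': 251.78781488573583, 'cy': 195.0676422461852, 'rvec': array([ 2.10820963, -2.14887392,  0.20876663]), 'tvec': array([-0.16622673,  0.54878418,  1.18888313])}
{'time': 0.1, 'q': array([-1.38387082e+00,  2.64713820e-01,  1.60524611e+00,  2.29965558e-05,
        1.27370319e+00, -3.68783048e-02]), 'joint_vel': array([ 0.00085919, -0.00126536, -0.00318285, -0.00015953, -0.00063439,
        0.00014627]), 'joint_torque': array([ 1.90792921e-04, -5.16705859e+01, -3.68589950e+01, -6.63872652e-05,
        6.30801034e-03,  4.13150127e-07]), 'tool_pos': array([ 0.14970589, -0.65750735,  0.23005758]), 'tcp_rot': array([-3.11989140e+00, -3.50575696e-01,  2.09199966e-04]), 'wrist_force': array([-0.7052395 , -0.00452088, -0.99650027]), 'torque': array([ 0.05221645,  0.01813049, -0.02446918]), 'grip_force': 0.0, 'width': 0.9987034399221402}
```

View pics/scene0.png

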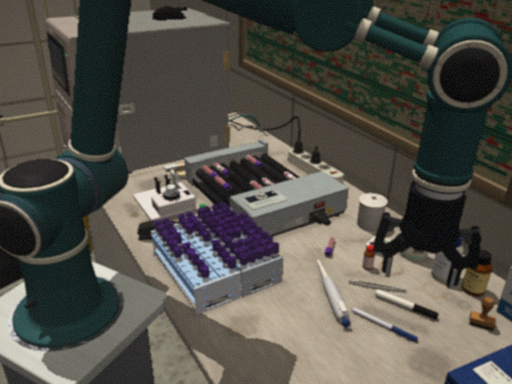

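View pics/top0.png

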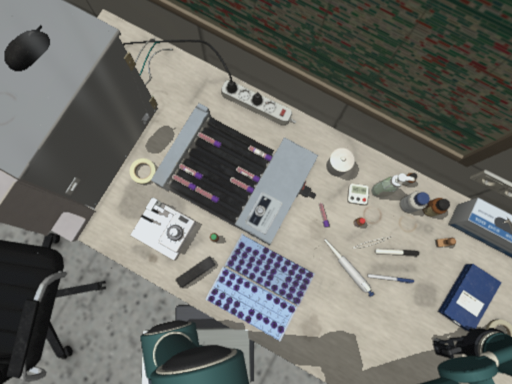

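The scene view shows the reader at about (170,195) and a loose tube at (330,246). In the top view the tube is at (323,214) and the reader at (165,228), with its knob near (176,232). I'll enlarge both.

```bash
python3 - <<'E'
from h import *
a=np.load('top0.npz');b=np.load('scene0.npz')
A=cv2.resize(a['im'][190:270,120:220],(800,640)[:2],interpolation=cv2.INTER_CUBIC)
A=cv2.resize(a['im'][192:266,125:225],None,fx=4,fy=4,interpolation=cv2.INTER_CUBIC)
B=cv2.resize(a['im'][192:266,290:390],None,fx=4,fy=4,interpolation=cv2.INTER_CUBIC)
C=cv2.resize(b['im'][155:229,125:225],None,fx=4,fy=4,interpolation=cv2.INTER_CUBIC)
D=cv2.resize(b['im'][210:284,290:390],None,fx=4,fy=4,interpolation=cv2.INTER_CUBIC)
cv2.imwrite('pics/crop0.png',np.vstack([np.hstack([A,B]),np.hstack([C,D])])[...,::-1])
for u,v in [(323,214),(165,228),(176,232),(323,204),(325,224)]: print(u,v,ray('top',u,v,.0),pts('top',a['d'])[v,u])
E
```

```text
323 214 [ 0.48998836 -0.40194938  0.        ] [ 0.48794725 -0.39912362  0.01497613]
165 228 [0.45496671 0.09741971 0.        ] [0.45392818 0.09546957 0.0095507 ]
176 232 [0.44173113 0.06273506 0.        ] [0.43381207 0.04848762 0.0805393 ]
323 204 [ 0.5221055  -0.40363317  0.        ] [ 0.52193957 -0.40343802  0.00102708]
325 224 [ 0.45804606 -0.40660474  0.        ] [ 0.45637373 -0.40371104  0.01504422]
```

View pics/crop0.png

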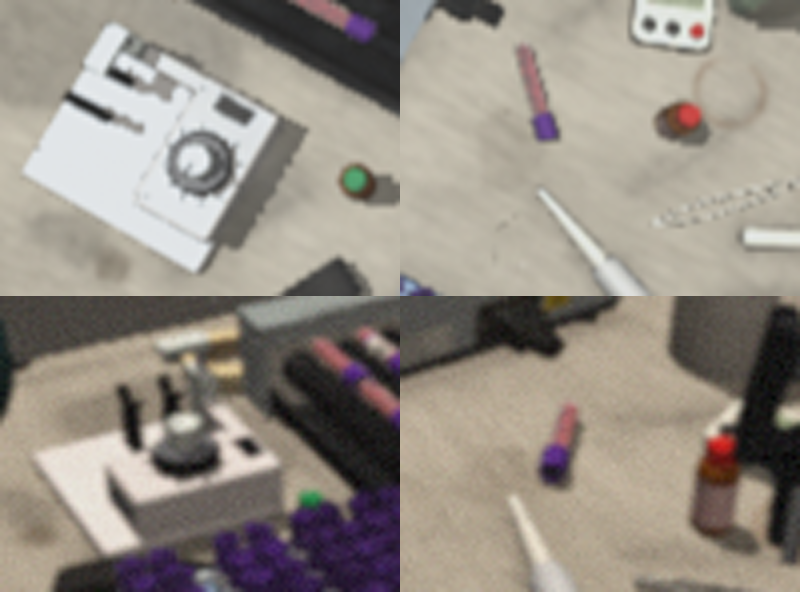

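```bash
python3 - <<'E'
from h import *
a=np.load('top0.npz');b=np.load('scene0.npz')
for n,s in(('top',a),('scene',b)):
    P=pts(n,s['d']);im=s['im'].astype(int);ok=s['d']>0
    x,y,z=P[...,0],P[...,1],P[...,2]
    reg=ok&(abs(x-.45)<.16)&(abs(y-.09)<.14)&(z>-.01)&(z<.2)
    k=reg&(z>.073)&(z<.084)&(np.hypot(x-.434,y-.048)<.03)
    print(n,'knob',k.sum(),np.median(P[k],0),np.ptp(P[k],0)); 
    h,e=np.histogram(z[reg],bins=np.arange(-.01,.2,.005)); print(dict(zip(np.round(e,3).tolist(),h.tolist())))
    w=(reg&(im.min(-1)>150)&(z<.02)).astype(np.uint8)
    if n=='top':
        w[:, :]=cv2.morphologyEx(w,cv2.MORPH_OPEN,np.ones((3,3)))
        q=P[w>0][:,:2].astype(np.float32); r=cv2.minAreaRect(q*1000); print('base',r,np.round(cv2.boxPoints(r)))
    # tube
    hsv=cv2.cvtColor(s['im'],cv2.COLOR_RGB2HSV)
    t=ok&(np.hypot(x-.49,y+.402)<.07)&(hsv[...,1]>75)&((hsv[...,0]>115)|(hsv[...,0]<8))
    print('tube px',t.sum(),np.argwhere(t).min(0),np.argwhere(t).max(0)); v,u=np.nonzero(t)
    q=np.array([ray(n,*p,.009)[:2] for p in zip(u,v)],np.float32)*1000
    r=cv2.minAreaRect(q);print(r); c=hsv[...,0][t]; bl=(c>115)&(c<150); print('cap',q[bl].mean(0),bl.sum(),'rest',q[~bl].mean(0),'z',np.percentile(z[t],[10,50,90]))
    np.set_printoptions(linewidth=250,suppress=True)
    if n=='top':
        print('zmap cols 138..190 rows 196..236')
        print((z[196:240,136:182]*1000).round().astype(int))
E
```

```text
top knob 50 [0.43450927 0.05797458 0.07767161] [0.02370455 0.02356248 0.00892304]
{-0.01: 251, -0.005: 2807, 0.0: 1865, 0.005: 407, 0.01: 837, 0.015: 210, 0.02: 33, 0.025: 50, 0.03: 114, 0.035: 282, 0.04: 451, 0.045: 274, 0.05: 90, 0.055: 265, 0.06: 421, 0.065: 285, 0.07: 122, 0.075: 51, 0.08: 107, 0.085: 105, 0.09: 45, 0.095: 3, 0.1: 0, 0.105: 0, 0.11: 0, 0.115: 0, 0.12: 0, 0.125: 0, 0.13: 0, 0.135: 0, 0.14: 0, 0.145: 0, 0.15: 0, 0.155: 0, 0.16: 0, 0.165: 0, 0.17: 0, 0.175: 0, 0.18: 0, 0.185: 0, 0.19: 0}
base ((449.75592041015625, 89.34040832519531), (280.5963439941406, 316.4288024902344), 89.59256744384766) [[291. -50.]
 [607. -52.]
 [609. 229.]
 [293. 231.]]
tube px 33 [208 322] [226 328]
((479.4208068847656, -406.406494140625), (58.041099548339844, 13.297595024108887), 4.105151176452637)
cap [ 459.09668 -407.66074] 27 rest [ 494.05533 -401.5763 ] z [0.00945045 0.01504422 0.02034551]
zmap cols 138..190 rows 196..236
[[  -1   -3    1 ...   27   36   16]
 [  -4    3    0 ...   -4   13   34]
 [   1    0   -1 ...   -2   -4   -3]
 ...
 [  13   12    9 ...   54   61   53]
 [  11    9   14 ...   57   50   41]
 [  13    8   10 ...   55 1271   46]]
scene knob 34 [0.43243609 0.0541316  0.07633621] [0.02586118 0.02822857 0.00610755]
{-0.01: 45, -0.005: 1364, 0.0: 335, 0.005: 251, 0.01: 450, 0.015: 159, 0.02: 121, 0.025: 146, 0.03: 175, 0.035: 189, 0.04: 374, 0.045: 146, 0.05: 139, 0.055: 206, 0.06: 284, 0.065: 169, 0.07: 76, 0.075: 62, 0.08: 101, 0.085: 48, 0.09: 15, 0.095: 0, 0.1: 0, 0.105: 0, 0.11: 0, 0.115: 0, 0.12: 0, 0.125: 0, 0.13: 0, 0.135: 0, 0.14: 0, 0.145: 0, 0.15: 0, 0.155: 0, 0.16: 0, 0.165: 0, 0.17: 0, 0.175: 0, 0.18: 0, 0.185: 0, 0.19: 0}
tube px 75 [237 326] [255 333]
((483.7265930175781, -403.6788635253906), (82.34024047851562, 13.556302070617676), 14.887123107910156)
cap [ 462.3113  -409.02737] 38 rest [ 499.82907 -401.94717] z [0.00876082 0.01418447 0.01689387]
```

```bash
python3 - <<'E'
from h import *
a=np.load('top0.npz')['im'];b=np.load('scene0.npz')['im']
A=cv2.resize(a[194:244,130:180],None,fx=8,fy=8,interpolation=cv2.INTER_CUBIC)
C=cv2.resize(b[168:218,145:195],None,fx=8,fy=8,interpolation=cv2.INTER_CUBIC)
cv2.imwrite('pics/crop1.png',np.hstack([A,C])[...,::-1])
T=lambda x,y:(125+x/4-.4,192+y/4-.4)
B=lambda x,y:(290+x/4-.4,192+y/4-.4)
for n,p in dict(c1=(25,172),c2=(200,272),c0=(110,22)).items(): print(n,ray('top',*T(*p),.01))
for n,p in dict(front=(137,205),fc=(205,240),bc=(278,118)).items(): print(n,ray('top',*T(*p),.045))
for n,p in dict(end=(123,44),cap=(145,140)).items(): print(n,ray('top',*B(*p),.009))
S=lambda x,y:(290+x/4-.4,210+y/4-.4)
for n,p in dict(end=(570,404),cap=(553,483)).items(): print('scene',n,ray('scene',*S(p[0]-400,p[1]-296),.009))
E
```

```text
c1 [0.4353394  0.20082473 0.01      ]
c2 [0.35593907 0.06401951 0.01      ]
c0 [0.55258536 0.13799524 0.01      ]
front [0.40560858 0.10582622 0.045     ]
fc [0.37849028 0.05436304 0.045     ]
bc [4.69440003e-01 2.95056746e-04 4.50000000e-02]
end [ 0.52529491 -0.39375695  0.009     ]
cap [ 0.44882693 -0.40710343  0.009     ]
scene end [ 0.52582566 -0.39434527  0.009     ]
scene cap [ 0.44011018 -0.41670093  0.009     ]
```

View pics/crop1.png

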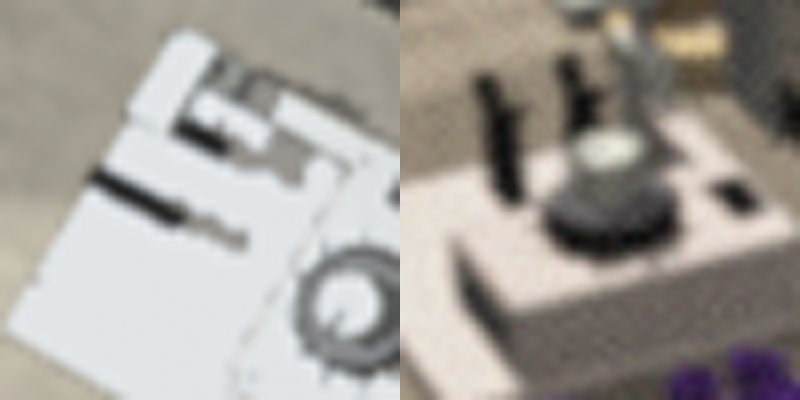

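```bash
python3 - <<'E'
from h import *
np.set_printoptions(linewidth=200,suppress=True)
yaw=np.radians(-29.3);c,s=np.cos(yaw),np.sin(yaw)
for n in('top','scene'):
    f=np.load(n+'0.npz');im=f['im'];P=pts(n,f['d']);ok=f['d']>0
    D=P[...,:2]-np.array([.481,.1406]); X=D@[c,s]; Y=D@[-s,c]; Z=P[...,2]
    g=im.max(-1)
    m=ok&(g<75)&(abs(X)<.1)&(abs(Y)<.035)&(Z>.015)&(Z<.1)
    v,u=np.nonzero(m)
    print(n,m.sum());
    o=np.argsort(X[m]); print(np.round(np.c_[u,v,X[m]*1e3,Y[m]*1e3,Z[m]*1e3][o]).astype(int)[::1 if m.sum()<60 else 3].tolist())
    m=ok&(abs(X)<.1)&(abs(Y)<.05)&(Z>.068)&(Z<.12); v,u=np.nonzero(m)
    print('high',np.round(np.c_[u,v,X[m]*1e3,Y[m]*1e3,Z[m]*1e3,g[m]]).astype(int)[::3].tolist())
    # knob by bright top disc at z=.078
    k=(g>150)&(np.hypot(P[...,0]-.4335,P[...,1]-.056)<.016)&(Z>.066)
    v,u=np.nonzero(k); print('knob',len(u),ray(n,u.mean(),v.mean(),.078))
E
```

```text
top 26
[[143, 217, -4, 13, 54], [145, 218, -4, 9, 41], [147, 219, -4, 3, 37], [149, 220, -3, -9, 56], [151, 221, -3, -15, 55], [142, 216, -3, 16, 56], [144, 217, -3, 12, 47], [146, 218, -2, 6, 42], [148, 219, -2, -1, 43], [150, 220, -2, -11, 55], [152, 221, -2, -9, 22], [143, 216, -1, 14, 54], [145, 217, -1, 9, 49], [147, 218, -1, 4, 41], [149, 219, -1, -7, 54], [151, 220, 0, -14, 57], [152, 210, 28, 3, 43], [154, 211, 28, -7, 52], [156, 212, 28, -15, 56], [155, 211, 29, -10, 53], [153, 210, 29, 1, 40], [157, 212, 30, -9, 23], [154, 210, 30, -5, 51], [156, 211, 30, -13, 55], [155, 210, 32, -8, 54], [157, 211, 32, -16, 56]]
high [[153, 198, 59, 6, 88, 211], [153, 199, 56, 4, 88, 233], [150, 200, 49, 9, 94, 205], [153, 200, 54, 3, 88, 233], [156, 200, 58, -6, 92, 206], [152, 201, 50, 2, 93, 232], [155, 201, 54, -4, 88, 227], [150, 202, 44, 6, 93, 230], [153, 202, 49, -1, 89, 233], [156, 202, 53, -8, 86, 125], [149, 203, 40, 8, 88, 227], [152, 203, 44, -1, 94, 232], [155, 203, 49, -7, 86, 147], [148, 204, 36, 9, 90, 223], [151, 204, 41, 2, 88, 232], [154, 204, 45, -7, 91, 178], [148, 20
[... 1210 characters left out ...]
163, 166, 24, 9, 89, 184], [166, 166, 31, 2, 90, 219], [169, 166, 39, -2, 90, 219], [172, 166, 47, -5, 89, 201], [175, 166, 55, -8, 88, 170], [164, 167, 24, 1, 89, 178], [167, 167, 31, -6, 90, 206], [170, 167, 40, -8, 89, 180], [173, 167, 49, -8, 87, 137], [176, 167, 57, -11, 86, 98], [166, 168, 27, -7, 88, 162], [169, 168, 38, -4, 84, 133], [172, 168, 46, -7, 83, 120], [175, 168, 54, -10, 83, 87], [165, 169, 25, -5, 85, 130], [168, 169, 32, -10, 85, 85], [171, 169, 42, -8, 82, 150], [174, 169, 52, -7, 79, 98], [166, 170, 25, -11, 84, 96], [169, 170, 39, 1, 75, 86], [175, 170, 54, -8, 75, 77], [167, 171, 32, -1, 75, 108], [174, 171, 54, 0, 68, 123]]
knob 27 [0.43183596 0.05288808 0.078     ]
```

Estimates: tube cap centre (0.460,-0.408), yaw about 11.5°. Seat about (0.487,0.137,0.055), x-axis yaw about -29°, knob about (0.434,0.057). The sizes agree with those given: the saddles are 32 mm apart and the knob top is at 78 mm. I'll move above the cap.

jog_arm([
  [0.1, 30, -14.5, 0, 0.2],
  [0.1, 30, -14.5, 0, 0],
  [0.1, 30, -14.5, 0, 0],
  [0.1, 30, -14.5, 0, 0],
  [0.1, 30, -14.5, 0, 0],
  [0.1, 30, -14.5, 0, 0],
  [0.1, 30, -14.5, 0, 0],
  [0.1, 30, -14.5, 0, 0],
  [0.1, 30, -14.5, 0, 0],
  [0.1, 30, -14.5, 0, 0],
], force=20)

```text
time: 0.93
tool_pos: [0.4116, -0.4495, 0.2307]
tcp_rot: [-3.122, -0.345, 0.001]
wrist_force: [-0.0, 0.0, 0.1]
width: 0.551
grip_force: 0.0
```

jog_arm([
  [0.1, 30, -14.5, 10, 0],
  [0.1, 27, -14.5, 30, 0],
  [0.1, 0, 0, 40, 0],
  [0.1, 0, 0, 40, 0],
  [0.1, 0, 0, 30, 0],
  [0.1, 0, 0, 0, 0],
  [0.1, 0, 0, 0, 0],
])

```text
time: 1.52
tool_pos: [0.4578, -0.4091, 0.0797]
tcp_rot: [-3.118, -0.345, 0.006]
wrist_force: [0.3, -0.4, 1.7]
width: 0.551
grip_force: 0.0
```

```bash
python3 - <<'E'
from h import *
im,d=shot('top','t1');im2,_=shot('scene','s1')
s=bot.read_state();print(s['time'],s['tool_pos'],s['tcp_rot'],s['q'],s['width'])
u,v=proj('top',s['tool_pos']);a,b=proj('scene',s['tool_pos']);print(u,v,a,b)
A=cv2.resize(im[180:240,290:350],(400,400),interpolation=cv2.INTER_CUBIC);B=cv2.resize(im2[190:270,290:370],(400,400),interpolation=cv2.INTER_CUBIC)
cv2.imwrite('pics/c2.png',np.hstack([A,B])[...,::-1])
E
```

```text
1.6167 [ 0.46051581 -0.41210906  0.08422579] [3.12026542e+00 3.44676134e-01 3.05099704e-03] [-7.70287660e-01  2.84109286e-01  1.86645108e+00  4.89219392e-06
  9.87985374e-01  5.80470616e-01] 0.5512958133630683
332.1159356342388 219.87336065070932 331.91917566725436 226.08425535328564
```

View pics/c2.png

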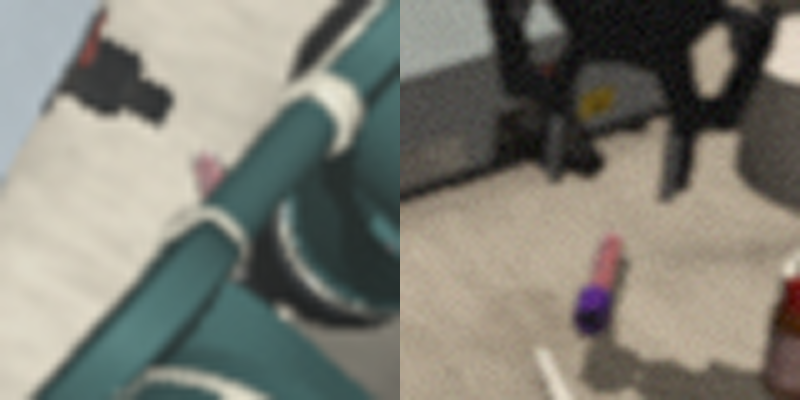

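The right crop (scene) shows the fingers straddling above the tube, with the cap centre at pixel (328.4,251.4) and the round end near (332,238). I'll check this against the TCP.

```bash
python3 - <<'E'
from h import *
print(ray('scene',328,250.9,.009),ray('scene',332.1,238,.009),proj('scene',[.4605,-.412,.009]))
im=np.load('s1.npz')['im'];hsv=cv2.cvtColor(im,cv2.COLOR_RGB2HSV);h,s,v=[hsv[...,i].astype(int) for i in range(3)]
box=np.zeros(h.shape,bool);box[232:262,318:342]=1
for nm,m in(('cap',box&(s>90)&(h>115)&(h<150)),('body',box&(s>60)&((h>160)|(h<6)))):
    vv,uu=np.nonzero(m);q=np.array([ray('scene',a,b,.009)[:2] for a,b in zip(uu,vv)]);print(nm,len(uu),uu.mean(),vv.mean(),q.mean(0),cv2.fitLine(q.astype(np.float32),2,0,.01,.01).ravel())
print(bot.read_state()['tool_pos'])
E
```

```text
[ 0.46145163 -0.40859411  0.009     ] [ 0.51979173 -0.39669792  0.009     ] (np.float64(329.14144526887895), np.float64(251.50485375368794))
cap 35 328.4 250.45714285714286 [ 0.46376297 -0.40874365] [ 0.96925235  0.24606882  0.46376297 -0.40874365]
body 45 330.8888888888889 242.48888888888888 [ 0.49939232 -0.40138281] [ 0.97058165  0.24077211  0.49939233 -0.4013828 ]
[ 0.46051581 -0.41210906  0.08422579]
```

jog_arm([
  [0.1, 0, -3.5, 20, 0],
  [0.1, 0, 0, 20, 0],
  [0.1, 0, 0, 15, 0],
  [0.1, 0, 0, 10, 0],
  [0.1, 0, 0, 5, 0],
  [0.1, 0, 0, 0, 0],
  [0.1, 0, 0, 0, 0],
])

```text
time: 2.2
tool_pos: [0.4595, -0.4084, 0.0136]
tcp_rot: [3.121, 0.345, 0.002]
wrist_force: [0.4, -0.2, -1.0]
width: 0.547
grip_force: 0.0
```

```bash
python3 -c "
from h import *
print(bot.read_state()['tool_pos'],bot.read_state()['wrist_force'])"
```

```text
[ 0.45951317 -0.40840681  0.01361781] [ 0.42227762 -0.24793807 -0.985252  ]
```

jog_arm([
  [0.1, 0, 0, 6, 0],
  [0.1, 0, 0, 5, 0],
  [0.1, 0, 0, 0, 0],
  [-0.9, 0, 0, 0, 0],
  [-0.9, 0, 0, 0, 0],
  [-0.9, 0, 0, 0, 0],
  [-0.9, 0, 0, 0, 0],
  [-0.9, 0, 0, 0, 0],
  [-0.9, 0, 0, 0, 0],
], force=20)

```text
time: 2.95
tool_pos: [0.4588, -0.4075, 0.0013]
tcp_rot: [3.122, 0.345, 0.0]
wrist_force: [0.2, 0.4, 0.7]
width: 0.2
grip_force: 21.8
```

jog_arm([
  [-0.9, 0, 0, -10, 0],
  [-0.9, 0, 0, -20, 0],
  [-0.9, 0, 0, -30, 0],
  [-0.9, 0, 0, -30, 0],
  [-0.9, 0, 0, -30, 0],
  [-0.9, 0, 0, -30, 0],
  [-0.9, 0, 0, -30, 0],
  [-0.9, 0, 0, -10, 0],
  [-0.9, 0, 0, 0, 0],
])

```text
time: 3.7
tool_pos: [0.4606, -0.4093, 0.1962]
tcp_rot: [3.116, 0.345, 0.009]
wrist_force: [0.3, 0.1, 0.1]
width: 0.198
grip_force: 21.8
```

```bash
python3 - <<'E'
from h import *
s=bot.read_state();print(s['tool_pos'],s['tcp_rot'],s['width'],s['grip_force'],s['q'])
R=cv2.Rodrigues(s['tcp_rot'])[0]; 
c,sn=np.cos(np.radians(-29.3)),np.sin(np.radians(-29.3))
tgt=np.array([.4871+(-64)*c/1e3,.1372-64*sn/1e3,0]);print(tgt,R.T@(tgt-s['tool_pos'])*1e3,'yaw',np.degrees(np.arctan2(R[1,0],R[0,0])))
# obstacle heights along path
f=np.load('top0.npz');P=pts('top',f['d']);m=(P[...,0]>.3)&(P[...,0]<.65)&(P[...,1]>-.42)&(P[...,1]<.25);print(np.percentile(P[m][:,2],[99,99.9,100]))
E
```

```text
[ 0.46060991 -0.40930635  0.19617635] [3.11605192 0.34464061 0.00850217] 0.19788307621183485 21.804952919483185 [-7.66909322e-01  1.72457907e-01  1.78029210e+00 -4.29820769e-06
  1.18035521e+00  5.83580651e-01]
[0.43128757 0.16852048 0.        ] [  96.75054111 -571.64586342  192.58541477] yaw 12.62366557458968
[1.27107201 1.27107201 1.27107201]
```

jog_arm([
  [-0.9, 4.8, -28.6, 0, 0],
  [-0.9, 4.8, -28.6, 0, 0],
  [-0.9, 4.8, -28.6, 0, 0],
  [-0.9, 4.8, -28.6, 0, 0],
  [-0.9, 4.8, -28.6, 0, 0],
  [-0.9, 4.8, -28.6, 0, 0],
  [-0.9, 4.8, -28.6, 0, 0],
  [-0.9, 4.8, -28.6, 0, 0],
  [-0.9, 4.8, -28.6, 0, 0],
  [-0.9, 4.8, -28.6, 0, 0],
])

```text
time: 4.53
tool_pos: [0.4412, -0.1161, 0.1888]
tcp_rot: [-3.121, -0.345, 0.005]
wrist_force: [0.9, 0.5, 0.3]
width: 0.199
grip_force: 21.8
```

jog_arm([
  [-0.9, 4.8, -28.6, 0, 0],
  [-0.9, 4.8, -28.6, 0, 0],
  [-0.9, 4.8, -28.6, 0, 0],
  [-0.9, 4.8, -28.6, 0, 0],
  [-0.9, 4.8, -28.6, 0, 0],
  [-0.9, 4.8, -28.6, 0, 0],
  [-0.9, 4.8, -28.6, 0, 0],
  [-0.9, 4.8, -28.6, 0, 0],
  [-0.9, 4.8, -28.6, 0, 0],
  [-0.9, 0, 0, 0, 0],
])

```text
time: 5.37
tool_pos: [0.4271, 0.1464, 0.1891]
tcp_rot: [-3.12, -0.351, 0.005]
wrist_force: [0.3, -0.6, -1.0]
width: 0.191
grip_force: 21.8
```

jog_arm([
  [-0.9, 0, 0, 0, 6],
  [-0.9, 0, 0, 0, 6],
  [-0.9, 0, 0, 0, 6],
  [-0.9, 0, 0, 0, 6],
  [-0.9, 0, 0, 0, 6],
  [-0.9, 0, 0, 0, 6],
  [-0.9, 0, 0, 0, 6],
  [-0.9, 0, 0, 0, 0],
  [-0.9, 0, 0, 0, 0],
])

```text
time: 6.12
tool_pos: [0.428, 0.142, 0.1896]
tcp_rot: [3.038, -0.792, -0.004]
wrist_force: [1.0, -0.4, 0.8]
width: 0.194
grip_force: 21.8
```

```bash
cat > tgt.py <<'E'
from h import *
import sys
sx,sy,yaw=.4871,.1372,-29.3
def rel(off,lat=0,p=None):
    s=bot.read_state();R=cv2.Rodrigues(s['tcp_rot'])[0];c,sn=np.cos(np.radians(yaw)),np.sin(np.radians(yaw))
    t=np.array([sx+(off*c-lat*sn)/1e3,sy+(off*sn+lat*c)/1e3,s['tool_pos'][2]])
    print(s['time'],'pos',s['tool_pos'],'tool delta mm',np.round(R.T@(t-s['tool_pos'])*1e3,1),'yaw',np.degrees(np.arctan2(R[1,0],R[0,0])),'F',s['wrist_force'],'q6',s['q'][5],s['grip_force'])
E
python3 -c "
from tgt import *
rel(-64)"
```

```text
6.1167 pos [0.42796415 0.14203819 0.18964916] tool delta mm [-10.  -24.7  -0. ] yaw -29.233300320708874 F [ 1.01527886 -0.43467299  0.8276099 ] q6 2.346471495622241 21.819887459278107
```

jog_arm([
  [-0.9, -5, -12, 10, 0],
  [-0.9, -5, -12.7, 20, 0],
  [-0.9, 0, 0, 30, 0],
  [-0.9, 0, 0, 25, 0],
  [-0.9, 0, 0, 20, 0],
  [-0.9, 0, 0, 10, 0],
  [-0.9, 0, 0, 0, 0],
  [-0.9, 0, 0, 0, 0],
])

```text
time: 6.78
tool_pos: [0.432, 0.1689, 0.0758]
tcp_rot: [3.039, -0.795, -0.002]
wrist_force: [0.4, -0.5, 1.0]
width: 0.201
grip_force: 21.8
```

```bash
python3 - <<'E'
from tgt import *
rel(-64)
im,_=shot('top','t3');im2,_=shot('scene','s3');p=bot.read_state()['tool_pos'];print(proj('top',p),proj('scene',p))
A=cv2.resize(im[190:240,130:180],(400,400),interpolation=cv2.INTER_CUBIC);B=cv2.resize(im2[150:210,130:190],(400,400),interpolation=cv2.INTER_CUBIC)
cv2.imwrite('pics/c3.png',np.hstack([A,B])[...,::-1])
E
```

```text
6.7833 pos [0.43200135 0.1689313  0.07584651] tool delta mm [-0.4  0.7  0. ] yaw -29.323581278713096 F [ 0.41750562 -0.51739467  0.95418356] q6 2.401691244373708 21.821789145469666
(np.float64(134.96771677968735), np.float64(232.96277139945892)) (np.float64(138.1144922780273), np.float64(176.51830032877314))
```

View pics/c3.png

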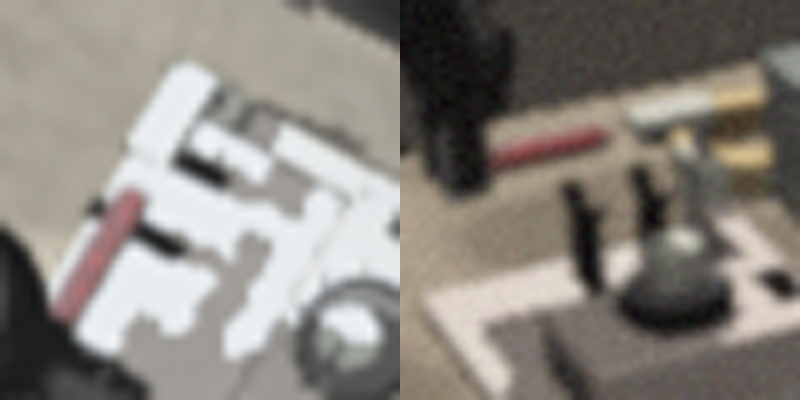

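The tube is level in the grip, with its round end at top crop (130,195), over the first saddle. I'll measure the lateral fit of the tube line against the saddles in both views.

```bash
python3 - <<'E'
from h import *
sx,sy,yaw=.4871,.1372,np.radians(-29.3);c,s=np.cos(yaw),np.sin(yaw);M=np.array([[c,s],[-s,c]])
for n,bx in(('top',(210,235,130,152)),('scene',(165,180,140,165))):
    im=np.load(n[0]+'3.npz')['im'];hsv=cv2.cvtColor(im,cv2.COLOR_RGB2HSV).astype(int)
    m=np.zeros((384,512),bool);m[bx[0]:bx[1],bx[2]:bx[3]]=1
    m&=(hsv[...,1]>80)&((hsv[...,0]>160)|(hsv[...,0]<8));v,u=np.nonzero(m)
    for z in(.0835,):
        q=np.array([(M@(ray(n,a,b,z)[:2]-[sx,sy]))*1e3 for a,b in zip(u,v)],np.float32)
        l=cv2.fitLine(q,2,0,.01,.01).ravel();print(n,z,len(u),q.mean(0),'x range',q[:,0].min(),q[:,0].max(),'ang',np.degrees(np.arctan(l[1]/l[0])))
# saddles: dark pixels cast at z=.057 top face
for n in('top','scene'):
    f=np.load(n+'0.npz');P=pts(n,f['d']);q=((P[...,:2]-[sx,sy])@M.T)*1e3;Z=P[...,2]
    for x0 in(-10,22):
        m=(f['d']>0)&(f['im'].max(-1)<80)&(abs(q[...,0]-x0)<9)&(abs(q[...,1])<24)&(Z>.03)&(Z<.066)
        hi=m&(Z>.050);print(n,x0,'Y span',np.percentile(q[m][:,1],[0,5,95,100]),'hi',np.sort(q[hi][:,1]).round())
E
```

```text
top 0.0835 4 [-31.937576    -0.40965942] x range -39.078705 -24.795021 ang 2.9845989
scene 0.0835 45 [-23.419163    0.7414512] x range -49.19842 0.8625267 ang -11.205503
top -10 Y span [-15.18811577 -14.4692007   16.19932837  17.32677775] hi [-15. -14. -11.  -9.  -7.  12.  13.  14.  16.  17.]
top 22 Y span [-15.90767401 -15.42127819   2.63302774   2.67556783] hi [-16. -15. -13. -10.  -8.  -7.  -5.]
scene -10 Y span [-19.61895709 -15.87322518  12.85704739  15.64925403] hi [-20. -18. -15. -15. -14.   7.   7.  12.  16.]
scene 22 Y span [-16.28810448 -15.82369947  15.55703415  19.03124351] hi [-16. -16. -15. -14.   2.   5.   7.   8.  15.  17.  19.]
```

```bash
python3 - <<'E'
from h import *
sx,sy,yaw=.4871,.1372,np.radians(-29.3);c,s=np.cos(yaw),np.sin(yaw);M=np.array([[c,s],[-s,c]])
for n,bx in(('top',(208,234,130,152)),('scene',(165,180,140,165))):
    f=np.load(n[0]+'3.npz');im=f['im'].astype(int);P=pts(n,f['d'])
    m=np.zeros((384,512),bool);m[bx[0]:bx[1],bx[2]:bx[3]]=1
    m&=(im[...,0]-im[...,1:].max(-1)>35);v,u=np.nonzero(m)
    q=np.array([(M@(ray(n,a,b,.0835)[:2]-[sx,sy]))*1e3 for a,b in zip(u,v)],np.float32)
    l=cv2.fitLine(q,2,0,.01,.01).ravel();print(n,len(u),q.mean(0),q[:,0].min(),q[:,0].max(),'ang',np.degrees(np.arctan(l[1]/l[0])))
    D=P[m];x=((D[:,:2]-[sx,sy])@M.T)*1e3
    k=(D[:,2]>.05)&(D[:,2]<.12);p=np.polyfit(x[k,0],D[k,2]*1e3,1);print(' depth z slope',p,'median',np.median(D[k,2]),'Y fit',np.polyfit(x[k,0],x[k,1],1),k.sum())
    for lo in range(-50,10,10):
        b=k&(x[:,0]>=lo)&(x[:,0]<lo+10)
        if b.sum(): print('  ',lo,b.sum(),D[b,2].mean().round(4),x[b,1].mean().round(1))
E
```

```text
top 34 [-21.726303   -1.0194819] -45.508526 1.147343 ang -0.0010955195
 depth z slope [-2.95475191e-02  8.83053081e+01] median 0.08917544699285382 Y fit [ 0.00863092 -2.40848817] 34
   -50 4 0.0882 -3.2
   -40 7 0.0895 -2.4
   -30 8 0.09 -2.6
   -20 6 0.0882 -2.8
   -10 8 0.0884 -2.6
   0 1 0.0879 -0.6
scene 47 [-19.77949   2.20087] -43.713634 3.3815143 ang 0.69634145
 depth z slope [-2.56633350e-03  8.71042205e+01] median 0.08737520407185206 Y fit [-0.01422029 -5.1642744 ] 47
   -50 7 0.0867 -4.9
   -40 9 0.0875 -4.2
   -30 8 0.0878 -5.7
   -20 11 0.0865 -4.3
   -10 11 0.0873 -5.0
   0 1 0.0872 -8.7
```

jog_arm([
  [-0.9, 0, 0, 10, 0],
  [-0.9, 0, 0, 7, 0],
  [-0.9, 0, 0, 4, 0],
  [-0.9, 0, 0, 2, 0],
  [-0.9, 0, 0, 0, 0],
  [-0.9, 0, 0, 0, 0],
])

```text
time: 7.38
tool_pos: [0.4322, 0.1692, 0.053]
tcp_rot: [3.039, -0.796, -0.001]
wrist_force: [-0.1, -0.5, 0.2]
width: 0.198
grip_force: 21.8
```

jog_arm([
  [-0.9, 0, 0, 1, 0],
  [-0.9, 0, 0, 1, 0],
  [-0.9, 0, 0, 0, 0],
  [-0.9, 0, 0, 0, 0],
])

```text
time: 7.72
tool_pos: [0.4324, 0.1692, 0.0512]
tcp_rot: [-3.039, 0.797, -0.0]
wrist_force: [-0.8, 0.2, -0.1]
width: 0.202
grip_force: 21.8
```

jog_arm([
  [-0.9, 0, 0, 1, 0],
  [-0.9, 0, 0, 0, 0],
  [-0.9, 0, 0, 0, 0],
])

```text
time: 7.97
tool_pos: [0.4323, 0.1692, 0.0501]
tcp_rot: [3.039, -0.797, -0.0]
wrist_force: [-0.5, 0.5, 0.3]
width: 0.196
grip_force: 21.8
```

jog_arm([
  [-0.9, 0, 0, 1, 0],
  [-0.9, 0, 0, 1, 0],
  [-0.9, 0, 0, 0, 0],
  [-0.9, 0, 0, 0, 0],
])

```text
time: 8.3
tool_pos: [0.4326, 0.1694, 0.0484]
tcp_rot: [-3.039, 0.796, -0.001]
wrist_force: [-0.4, 1.2, 1.9]
width: 0.198
grip_force: 22.0
```

jog_arm([
  [-0.9, 0, 0, 0.7, 0],
  [-0.9, 0, 0, 0, 0],
  [-0.9, 0, 0, 0, 0],
])

```text
time: 8.55
tool_pos: [0.4326, 0.1694, 0.0477]
tcp_rot: [-3.038, 0.796, -0.001]
wrist_force: [-0.2, 1.4, 2.1]
width: 0.191
grip_force: 22.1
```

jog_arm([
  [-0.9, 0, 0, 0.7, 0],
  [-0.9, 0, 0, 0, 0],
  [-0.9, 0, 0, 0, 0],
])

```text
time: 8.8
tool_pos: [0.4326, 0.1694, 0.0469]
tcp_rot: [-3.038, 0.796, -0.001]
wrist_force: [0.5, 2.0, 2.9]
width: 0.199
grip_force: 22.1
```

jog_arm([
  [-0.9, 0, -0.8, -0.8, 0],
  [-0.9, 4, 0, 0, 0],
  [-0.9, 4, 0, 0, 0],
  [-0.9, 4, 0, 0, 0],
  [-0.9, 0, 0, 0, 0],
  [-0.9, 0, 0, 0, 0],
])

```text
time: 9.3
tool_pos: [0.4441, 0.1637, 0.0476]
tcp_rot: [-3.039, 0.797, -0.002]
wrist_force: [1.3, 0.6, 0.9]
width: 0.19
grip_force: 21.9
```

jog_arm([
  [-0.9, 3, 0, 0, 0],
  [-0.9, 3, 0, 0, 0],
  [-0.9, 3, 0, 0, 0],
  [-0.9, 0, 0, 0, 0],
  [-0.9, 0, 0, 0, 0],
])

```text
time: 9.72
tool_pos: [0.4517, 0.1594, 0.0477]
tcp_rot: [-3.039, 0.797, -0.002]
wrist_force: [1.0, 2.1, 2.2]
width: 0.199
grip_force: 22.0
```

```bash
python3 -c "
from tgt import *
rel(-29)"
```

```text
9.7167 pos [0.45167169 0.15944715 0.04769394] tool delta mm [12.8  2.   0. ] yaw -29.37566399793733 F [1.03319779 2.0797022  2.21369707] q6 2.371558505506949 21.99253499507904
```

jog_arm([
  [-0.9, 1.5, -1, -0.3, 0],
  [-0.9, 2.5, 0, 0, 0],
  [-0.9, 2, 0, 0, 0],
  [-0.9, 0, 0, 0, 0],
  [-0.9, 0, 0, 0, 0],
])

```text
time: 10.13
tool_pos: [0.4568, 0.1572, 0.0476]
tcp_rot: [3.038, -0.797, 0.0]
wrist_force: [0.5, 0.9, 0.1]
width: 0.198
grip_force: 21.9
```

jog_arm([
  [-0.9, 2, 0, 0, 0],
  [-0.9, 2, 0, 0, 0],
  [-0.9, 0, 0, 0, 0],
  [-0.9, 0, 0, 0, 0],
])

```text
time: 10.47
tool_pos: [0.4603, 0.1553, 0.0477]
tcp_rot: [3.039, -0.797, 0.0]
wrist_force: [0.6, 0.0, 0.9]
width: 0.198
grip_force: 21.8
```

jog_arm([
  [-0.9, 1, 0, 0, 0],
  [-0.9, 1, 0, 0, 0],
  [-0.9, 0, 0, 0, 0],
  [-0.9, 0, 0, 0, 0],
])

```text
time: 10.8
tool_pos: [0.4619, 0.1545, 0.0478]
tcp_rot: [3.039, -0.797, -0.0]
wrist_force: [0.4, -0.3, -0.2]
width: 0.195
grip_force: 21.8
```

jog_arm([
  [-0.9, 1, 0, 0, 0],
  [-0.9, 0, 0, 0, 0],
  [-0.9, 0, 0, 0, 0],
])

```text
time: 11.05
tool_pos: [0.4628, 0.154, 0.0478]
tcp_rot: [3.039, -0.797, -0.0]
wrist_force: [0.5, -0.5, -0.4]
width: 0.196
grip_force: 21.8
```

jog_arm([
  [-0.9, 1, 0, 0, 0],
  [-0.9, 0, 0, 0, 0],
  [-0.9, 0, 0, 0, 0],
])

```text
time: 11.3
tool_pos: [0.4631, 0.1538, 0.0476]
tcp_rot: [3.039, -0.797, -0.002]
wrist_force: [-2.2, 1.8, 1.4]
width: 0.195
grip_force: 21.9
```

jog_arm([
  [-0.9, 0.7, 0, 0.3, 0],
  [-0.9, 0, 0, 0, 0],
  [-0.9, 0, 0, 0, 0],
])

```text
time: 11.55
tool_pos: [0.4632, 0.1538, 0.0474]
tcp_rot: [-3.038, 0.797, 0.004]
wrist_force: [-4.5, 4.2, 3.2]
width: 0.199
grip_force: 22.1
```

jog_arm([
  [-0.5, 0, 0, 0, 0],
  [-0.4, 0, 0, 0, 0],
  [-0.3, 0, 0, 0, 0],
  [-0.2, 0, 0, 0, 0],
  [0.0, 0, 0, 0, 0],
  [0.0, 0, 0, 0, 0],
])

```text
time: 12.05
tool_pos: [0.4645, 0.1532, 0.0476]
tcp_rot: [-3.039, 0.797, -0.001]
wrist_force: [-0.2, 0.5, -0.6]
width: 0.504
grip_force: 0.0
```

```bash
python3 - <<'E'
from tgt import *
rel(-29)
for n in('top','scene'):
    im,d=shot(n,n[0]+'4')
im=np.load('t4.npz')['im'];im2=np.load('s4.npz')['im']
A=cv2.resize(im[190:240,130:180],(400,400),interpolation=cv2.INTER_CUBIC);B=cv2.resize(im2[150:210,130:190],(400,400),interpolation=cv2.INTER_CUBIC)
cv2.imwrite('pics/c4.png',np.hstack([A,B])[...,::-1])
E
```

```text
12.05 pos [0.46452119 0.15316682 0.04760315] tool delta mm [-1.5  2.9 -0. ] yaw -29.381513161354654 F [-0.19428171  0.53389538 -0.55091383] q6 2.3513949142258808 0.0
```

View pics/c4.png

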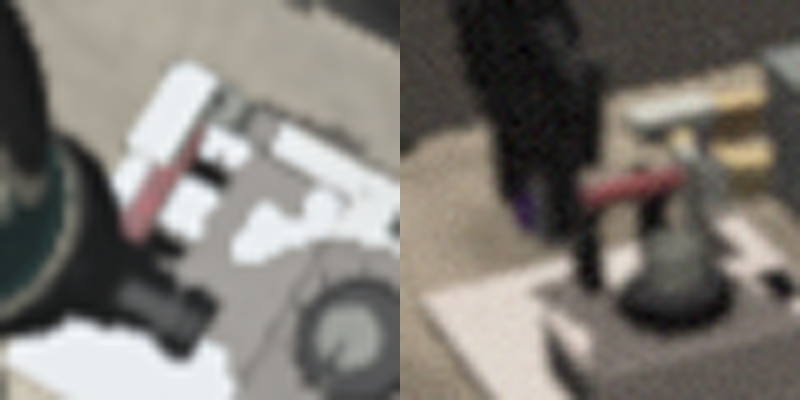

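The tube lies in both saddles with its round end under the arm, and stop contact was felt exactly at the expected home position. I'll retreat up and go over the knob.

jog_arm([
  [0.0, 0, 0, -10, 0],
  [0.0, 0, 0, -20, 0],
  [0.0, 0, 0, -30, 0],
  [0.0, 0, 0, -30, 0],
  [0.0, 0, 0, -20, 0],
  [0.0, 0, 0, 0, -6],
  [0.0, 0, 0, 0, -6],
  [0.0, 0, 0, 0, -6],
  [0.0, 0, 0, 0, -6],
  [0.0, 0, 0, 0, -6],
])

```text
time: 12.98
tool_pos: [0.4644, 0.1533, 0.1585]
tcp_rot: [-3.141, -0.025, -0.001]
wrist_force: [-0.1, 0.9, 0.3]
width: 0.499
grip_force: 0.0
```

jog_arm([
  [0.0, 0, 0, 0, -6],
  [0.0, 0, 0, 0, -6],
  [0.0, 0, 0, 0, -6],
  [0.0, 0, 0, 0, -6],
  [0.0, 0, 0, 0, -6],
  [0.0, 0, 0, 0, -6],
  [0.0, 0, 0, 0, -6],
  [0.0, 0, 0, 0, -6],
  [0.0, 0, 0, 0, -6],
  [0.0, 0, 0, 0, 0],
])

```text
time: 13.82
tool_pos: [0.4644, 0.1533, 0.1583]
tcp_rot: [2.789, 1.445, 0.001]
wrist_force: [0.4, 1.0, 0.6]
width: 0.499
grip_force: 0.0
```

```bash
python3 - <<'E'
from h import *
s=bot.read_state();R=cv2.Rodrigues(s['tcp_rot'])[0];print(s['tool_pos'],s['q'][5],np.degrees(np.arctan2(R[1,0],R[0,0])),R.T@(np.array([.4345,.0578,.0625])-s['tool_pos'])*1e3)
E
```

```text
[0.46440857 0.15329008 0.15833648] 0.8827623577511914 54.76983499569943 [-95.30677132  30.61013976  95.79743307]
```

jog_arm([
  [0.0, -24, 7.5, 0, 0],
  [0.0, -24, 7.5, 0, 0],
  [0.0, -24, 7.5, 0, 0],
  [0.0, -23, 8, 0, 0],
  [0.0, 0, 0, 25, 0],
  [0.0, 0, 0, 25, 0],
  [0.0, 0, 0, 20, 0],
  [0.0, 0, 0, 0, 0],
  [0.0, 0, 0, 0, 0],
])

```text
time: 14.57
tool_pos: [0.4331, 0.058, 0.087]
tcp_rot: [-2.792, -1.438, 0.004]
wrist_force: [-0.7, -0.3, 0.9]
width: 0.507
grip_force: 0.0
```

```bash
python3 - <<'E'
from h import *
s=bot.read_state();R=cv2.Rodrigues(s['tcp_rot'])[0];print(s['tool_pos'],s['torque'],R.T@(np.array([.4345,.0578,.0625])-s['tool_pos'])*1e3)
im,_=shot('top','t5');im2,_=shot('scene','s5');print(proj('scene',s['tool_pos']),proj('scene',[.4345,.0578,.078]))
A=cv2.resize(im[205:255,150:200],(400,400),interpolation=cv2.INTER_CUBIC);B=cv2.resize(im2[150:210,140:200],(400,400),interpolation=cv2.INTER_CUBIC)
cv2.imwrite('pics/c5.png',np.hstack([A,B])[...,::-1])
E
```

```text
[0.43308207 0.05800609 0.08704339] [ 0.0376541   0.04513829 -0.00828148] [ 0.69769186  1.32459642 24.53955058]
(np.float64(168.74974991921545), np.float64(182.9387061916782)) (np.float64(169.36509748483013), np.float64(185.62215619265012))
```

View pics/c5.png

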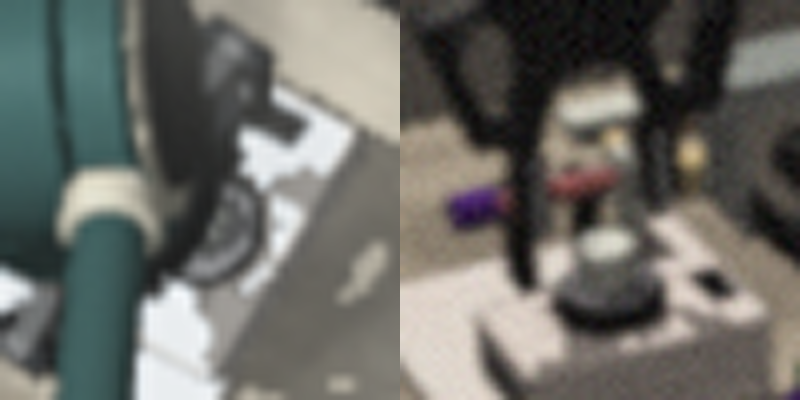

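The tube still lies seated, with its cap at scene crop (475,208). The knob top at crop (607,243) is between the fingers, about 2 mm off along tool y. I'll correct, go down and close gently.

jog_arm([
  [0.0, -0.5, 1.8, 8, 0],
  [0.0, 0, 0, 8, 0],
  [0.0, 0, 0, 5, 0],
  [0.0, 0, 0, 2.5, 0],
  [0.0, 0, 0, 0, 0],
  [0.0, 0, 0, 0, 0],
])

```text
time: 15.17
tool_pos: [0.435, 0.0567, 0.0637]
tcp_rot: [-2.791, -1.441, 0.001]
wrist_force: [0.4, -0.2, 0.6]
width: 0.499
grip_force: 0.0
```

jog_arm([
  [-0.2, 0, 0, 0, 0],
  [-0.3, 0, 0, 0, 0],
  [-0.4, 0, 0, 0, 0],
  [-0.6, 0, 0, 0, 0],
  [-0.8, 0, 0, 0, 0],
  [-0.8, 0, 0, 0, 0],
  [-0.8, 0, 0, 0, 0],
], force=20)

```text
time: 15.75
tool_pos: [0.436, 0.0565, 0.0644]
tcp_rot: [2.791, 1.441, 0.001]
wrist_force: [1.0, -2.1, 2.0]
width: 0.266
grip_force: 20.7
```

```bash
cat > st.py <<'E'
from h import *
s=bot.read_state();R=cv2.Rodrigues(s['tcp_rot'])[0]
print(round(s['time'],2),s['tool_pos'],'w',s['width'],s['grip_force'],'Ftool',np.round(R.T@s['wrist_force'],2),'T',np.round(s['torque'],3),'yaw',np.degrees(np.arctan2(R[1,0],R[0,0])).round(2))
E
python3 st.py
```

```text
15.75 [0.43595374 0.05648981 0.06443892] w 0.2656039096408472 20.671674013137817 Ftool [-1.15  2.07 -1.95] T [-0.42  -0.196 -0.016] yaw 54.63
```

jog_arm([
  [-0.8, 0, 1, 0, 0],
  [-0.8, 0, 0, 0, 0],
  [-0.8, 0, 0, 0, 0],
  [-0.8, 0, 0, 0, 0],
], force=50)

```text
time: 16.08
tool_pos: [0.436, 0.0565, 0.0646]
tcp_rot: [-2.791, -1.441, 0.0]
wrist_force: [-1.8, -1.3, 5.6]
width: 0.252
grip_force: 48.7
```

```bash
python3 st.py
```

```text
16.08 [0.43602926 0.05645327 0.06457687] w 0.25237568163880003 48.66633117198944 Ftool [-2.07 -0.75 -5.62] T [-0.054  0.278  0.004] yaw 54.6
```

jog_arm([
  [-0.8, 0, 0, 0, 2],
  [-0.8, 0, 0, 0, 2],
  [-0.8, 0, 0, 0, 1],
  [-0.8, 0, 0, 0, 1],
])

```text
time: 16.42
tool_pos: [0.4359, 0.0565, 0.0646]
tcp_rot: [-2.863, -1.292, 0.001]
wrist_force: [-1.9, 0.2, 6.5]
width: 0.254
grip_force: 48.7
```

```bash
python3 st.py
```

```text
16.42 [0.43591542 0.05654542 0.06457534] w 0.2541877172944438 48.71581256389618 Ftool [-1.13 -1.6  -6.5 ] T [0.071 0.36  0.124] yaw 48.57
```

jog_arm([
  [-0.8, 0, 0, -0.7, 2],
  [-0.8, 0, 0, 0, 2],
  [-0.8, 0, 0, 0, 0],
  [-0.8, 0, 0, 0, 0],
])

```text
time: 16.75
tool_pos: [0.4358, 0.0566, 0.0646]
tcp_rot: [-2.905, -1.193, 0.001]
wrist_force: [-0.7, 2.9, 0.9]
width: 0.254
grip_force: 49.5
```

```bash
cat > tq.py <<'E'
from h import *
T=[];F=[]
for i in range(3):
    bot.read_camera('top'); s=bot.read_state();T.append(s['torque'][2]);R=cv2.Rodrigues(s['tcp_rot'])[0];F.append(R.T@s['wrist_force'])
print(round(s['time'],2),'Tz',np.round(T,3),'mean',np.mean(T).round(3),'F',np.mean(F,0).round(1),'yaw',np.degrees(np.arctan2(R[1,0],R[0,0])).round(2),s['tool_pos'],s['grip_force'].__round__(1))
E
python3 tq.py
```

```text
16.9 Tz [-0.097 -0.106 -0.064] mean -0.089 F [ 1.6 -2.6 -1.3] yaw 44.63 [0.43585747 0.05656215 0.06465035] 49.5
```

jog_arm([
  [-0.8, 0, 0, 0, 1.5],
  [-0.8, 0, 0, 0, 1.5],
  [-0.8, 0, 0, 0, 0],
  [-0.8, 0, 0, 0, 0],
])

```text
time: 17.23
tool_pos: [0.4358, 0.0566, 0.0646]
tcp_rot: [-2.935, -1.116, 0.001]
wrist_force: [-1.3, 4.9, 1.8]
width: 0.249
grip_force: 49.5
```

```bash
python3 tq.py
```

```text
17.38 Tz [-0.045 -0.042  0.026] mean -0.02 F [ 1.9 -5.2 -2.1] yaw 41.64 [0.43579217 0.05655975 0.06463824] 49.5
```

jog_arm([
  [-0.8, 0.5, -0.8, 0, 0],
  [-0.8, 0, 0, 0, 0],
  [-0.8, 0, 0, 0, 1],
  [-0.8, 0, 0, 0, 1],
  [-0.8, 0, 0, 0, 1],
])

```text
time: 17.8
tool_pos: [0.4357, 0.0567, 0.0646]
tcp_rot: [2.965, 1.037, -0.001]
wrist_force: [-1.7, -0.0, 1.5]
width: 0.253
grip_force: 49.6
```

```bash
python3 st.py; python3 tq.py
```

```text
17.8 [0.43570669 0.05673722 0.06463276] w 0.2534844354546174 49.552849531173706 Ftool [-1.39 -1.06 -1.48] T [-0.036  0.326  0.079] yaw 38.54
17.95 Tz [-0.029 -0.017 -0.06 ] mean -0.035 F [-2.1 -0.4 -2.1] yaw 38.61 [0.43575208 0.05673945 0.06463205] 49.5
```

jog_arm([
  [-0.8, 0.5, 0, 0, 0.8],
  [-0.8, 0, 0, 0, 0.8],
])

```text
time: 18.12
tool_pos: [0.4357, 0.0568, 0.0646]
tcp_rot: [2.979, 0.996, -0.003]
wrist_force: [-4.2, -3.2, 5.3]
width: 0.251
grip_force: 49.8
```

```bash
python3 st.py
```

```text
18.12 [0.43574004 0.05680388 0.06459838] w 0.2513101129605068 49.75516498088837 Ftool [-5.25  0.05 -5.31] T [-0.526  0.706  0.081] yaw 36.98
```

jog_arm([
  [-0.8, 0, 0, 0, 0.8],
  [-0.8, 0, 0, 0, 0.8],
])

```text
time: 18.28
tool_pos: [0.4357, 0.0568, 0.0646]
tcp_rot: [2.993, 0.954, -0.003]
wrist_force: [-4.4, -2.5, 3.6]
width: 0.252
grip_force: 49.8
```

```bash
python3 st.py
```

```text
18.28 [0.43569648 0.0568468  0.06459377] w 0.2520513965481928 49.751463532447815 Ftool [-5.03 -0.55 -3.54] T [-0.488  0.658  0.057] yaw 35.37
```

jog_arm([
  [-0.8, -0.9, 0, 0, 0.8],
  [-0.8, 0, 0, 0, 0.8],
])

```text
time: 18.45
tool_pos: [0.4357, 0.0568, 0.0647]
tcp_rot: [-3.006, -0.912, -0.0]
wrist_force: [-2.2, -0.5, 0.9]
width: 0.255
grip_force: 49.5
```

```bash
python3 st.py
```

```text
18.45 [0.43567634 0.05682336 0.06465138] w 0.25507662612439147 49.492846727371216 Ftool [-2.1  -0.74 -0.91] T [-0.152  0.411  0.039] yaw 33.74
```

jog_arm([
  [-0.8, 0, 0, 0, 0.8],
  [-0.8, 0, 0, 0, 0.8],
])

```text
time: 18.62
tool_pos: [0.4356, 0.0569, 0.0646]
tcp_rot: [-3.019, -0.87, -0.0]
wrist_force: [-2.0, -0.5, 1.0]
width: 0.253
grip_force: 49.5
```

```bash
python3 st.py; cat > arm.py <<'E'
from h import *
c,s=np.cos(np.radians(-29.3)),np.sin(np.radians(-29.3));M=np.array([[c,s],[-s,c]])
def ah(n,d):
    P=pts(n,d);q=((P[...,:2]-[.4871,.1372])@M.T)*1e3;m=(d>0)&(q[...,0]>17)&(q[...,0]<55)&(abs(q[...,1])<12)&(P[...,2]>.068)&(P[...,2]<.11)
    return m.sum(),np.percentile(P[m][:,2],[50,75,90]).round(4)
print('scene0',ah('scene',np.load('scene0.npz')['d']),'now',ah('scene',bot.read_camera('scene')[1]))
E
python3 arm.py
```

```text
18.62 [0.43564498 0.05686483 0.06464743] w 0.2527680894917124 49.47509407997131 Ftool [-1.95 -0.63 -1.04] T [-0.143  0.368  0.056] yaw 32.15
scene0 (np.int64(80), array([0.0866, 0.0893, 0.0908])) now (np.int64(24), array([0.0776, 0.0804, 0.0818]))
```

jog_arm([
  [-0.8, 0, 0, 0, 0.8],
  [-0.8, 0, 0, 0, 0.8],
])

```text
time: 18.83
tool_pos: [0.4356, 0.0569, 0.0646]
tcp_rot: [-3.031, -0.828, 0.0]
wrist_force: [-1.3, -0.7, 0.7]
width: 0.252
grip_force: 49.4
```

```bash
python3 st.py
```

```text
18.83 [0.43562861 0.05688857 0.06463411] w 0.2516418065981107 49.41286325454712 Ftool [-1.49 -0.09 -0.72] T [-0.137  0.298  0.076] yaw 30.55
```

jog_arm([
  [-0.8, 0, 0, 0, 0.8],
  [-0.8, 0, 0, 0, 0.8],
])

```text
time: 19.0
tool_pos: [0.4356, 0.0569, 0.0647]
tcp_rot: [-3.042, -0.785, 0.0]
wrist_force: [-2.4, 0.1, 0.0]
width: 0.249
grip_force: 49.4
```

```bash
python3 st.py
```

```text
19.0 [0.43561047 0.05691688 0.06466054] w 0.24917081706134026 49.386234283447266 Ftool [-2.04 -1.25 -0.03] T [-0.043  0.235  0.076] yaw 28.94
```

jog_arm([
  [-0.8, 0, 0, 0, 0.8],
  [-0.8, 0, 0, 0, 0.8],
])

```text
time: 19.17
tool_pos: [0.4356, 0.057, 0.0647]
tcp_rot: [-3.052, -0.742, 0.0]
wrist_force: [-2.7, 0.7, -0.8]
width: 0.253
grip_force: 49.4
```

```bash
python3 st.py
```

```text
19.17 [0.43559706 0.05696577 0.06466741] w 0.2527725246747803 49.360642433166504 Ftool [-2.08 -1.84  0.85] T [0.068 0.328 0.103] yaw 27.34
```

jog_arm([
  [-0.8, 0, 0, 0, 0.8],
  [-0.8, 0, 0, 0, 0.8],
])

```text
time: 19.33
tool_pos: [0.4356, 0.057, 0.0647]
tcp_rot: [-3.062, -0.7, 0.0]
wrist_force: [-2.3, 1.0, -0.7]
width: 0.254
grip_force: 49.3
```

```bash
python3 st.py
```

```text
19.33 [0.43555962 0.05701342 0.06465405] w 0.2544171798412854 49.3373966217041 Ftool [-1.63 -1.95  0.74] T [0.066 0.294 0.137] yaw 25.74
```

jog_arm([
  [-0.8, 0, 0, 0, 0.8],
  [-0.8, 0, 0, 0, 0.8],
])

```text
time: 19.5
tool_pos: [0.4355, 0.057, 0.0646]
tcp_rot: [-3.072, -0.657, 0.0]
wrist_force: [-2.2, 1.2, -0.4]
width: 0.258
grip_force: 49.3
```

```bash
python3 st.py
```

```text
19.5 [0.43553715 0.05701227 0.06464753] w 0.2578484305627347 49.317986369132996 Ftool [-1.5  -2.02  0.45] T [0.159 0.36  0.088] yaw 24.13
```

Noise only, no contact yet.

jog_arm([
  [-0.8, 0, 0, 0, 0.8],
  [-0.8, 0, 0, 0, 0.8],
])

```text
time: 19.67
tool_pos: [0.4356, 0.057, 0.0647]
tcp_rot: [-3.081, -0.614, 0.0]
wrist_force: [-1.6, 2.1, 0.5]
width: 0.257
grip_force: 49.3
```

```bash
python3 st.py
```

```text
19.67 [0.43555852 0.05702415 0.06468448] w 0.2566209439642998 49.301615953445435 Ftool [-0.64 -2.52 -0.49] T [0.304 0.361 0.121] yaw 22.53
```

jog_arm([
  [-0.8, 0, 0, 0, 0.8],
  [-0.8, 0, 0, 0, 0.8],
])

```text
time: 19.83
tool_pos: [0.4355, 0.0571, 0.0647]
tcp_rot: [-3.089, -0.571, 0.0]
wrist_force: [-2.7, 1.9, -0.4]
width: 0.253
grip_force: 49.3
```

```bash
python3 st.py
```

```text
19.83 [0.43551991 0.05707073 0.06467537] w 0.2525737200489517 49.29171144962311 Ftool [-1.88 -2.72  0.43] T [0.465 0.417 0.102] yaw 20.93
```

jog_arm([
  [-0.8, -0.3, -0.4, 0, 0.8],
  [-0.8, 0, 0, 0, 0.8],
])

```text
time: 20.0
tool_pos: [0.4355, 0.0571, 0.0647]
tcp_rot: [3.097, 0.528, 0.001]
wrist_force: [-0.2, 2.5, -2.8]
width: 0.255
grip_force: 49.1
```

```bash
python3 st.py
```

```text
20.0 [0.43546844 0.05712669 0.06467642] w 0.2545167926326048 49.10144090652466 Ftool [ 0.59 -2.4   2.79] T [0.319 0.012 0.067] yaw 19.35
```

jog_arm([
  [-0.8, 0, 0, 0, 0.8],
  [-0.8, 0, 0, 0, 0.8],
])

```text
time: 20.17
tool_pos: [0.4355, 0.0571, 0.0647]
tcp_rot: [-3.104, -0.485, -0.001]
wrist_force: [-0.4, 1.1, -3.8]
width: 0.254
grip_force: 49.0
```

```bash
python3 st.py; python3 arm.py
```

```text
20.17 [0.43545336 0.05714039 0.06468799] w 0.25372954826797034 49.04211401939392 Ftool [-0.09 -1.16  3.83] T [0.362 0.02  0.156] yaw 17.74
scene0 (np.int64(80), array([0.0866, 0.0893, 0.0908])) now (np.int64(16), array([0.076 , 0.0775, 0.0781]))
```

jog_arm([
  [-0.8, 0, 0, 0, 0.8],
  [-0.8, 0, 0, 0, 0.8],
])

```text
time: 20.38
tool_pos: [0.4354, 0.0572, 0.0647]
tcp_rot: [-3.11, -0.441, -0.001]
wrist_force: [0.9, 2.3, -4.2]
width: 0.255
grip_force: 49.1
```

```bash
python3 st.py
```

```text
20.38 [0.43541845 0.05717628 0.06469277] w 0.25521957707976106 49.07518208026886 Ftool [ 1.47 -1.93  4.21] T [ 0.429 -0.096  0.214] yaw 16.16
```

jog_arm([
  [-0.8, 0, 0, 0, 0.5],
  [-0.8, 0, 0, 0, 0.5],
])

```text
time: 20.55
tool_pos: [0.4354, 0.0572, 0.0647]
tcp_rot: [-3.114, -0.415, -0.001]
wrist_force: [1.3, 2.1, -4.4]
width: 0.255
grip_force: 49.1
```

```bash
python3 st.py; python3 tq.py
```

```text
20.55 [0.43543712 0.05718903 0.06473095] w 0.2552908969917358 49.09981906414032 Ftool [ 1.78 -1.74  4.42] T [ 0.438 -0.13   0.24 ] yaw 15.18
20.7 Tz [0.189 0.145 0.175] mean 0.17 F [ 1.9 -1.9  5.4] yaw 15.21 [0.43542481 0.05717874 0.06472453] 49.1
```

jog_arm([
  [-0.8, 0, 0, 0, 0.4],
  [-0.8, 0, 0, 0, 0.3],
])

```text
time: 20.87
tool_pos: [0.4354, 0.0572, 0.0647]
tcp_rot: [-3.116, -0.396, -0.001]
wrist_force: [1.2, 3.2, -6.8]
width: 0.257
grip_force: 49.1
```

```bash
python3 st.py; python3 tq.py
```

```text
20.87 [0.43542046 0.05720958 0.06472797] w 0.257404071417639 49.139689207077026 Ftool [ 1.97 -2.79  6.8 ] T [ 0.562 -0.333  0.233] yaw 14.5
21.02 Tz [0.218 0.252 0.195] mean 0.221 F [ 3.3 -2.9  6. ] yaw 14.51 [0.43540444 0.05718881 0.06473345] 49.2
```

jog_arm([
  [-0.8, 0, 0, 0, 0.4],
  [-0.8, 0, 0, 0, 0.4],
])

```text
time: 21.18
tool_pos: [0.4354, 0.0572, 0.0647]
tcp_rot: [-3.119, -0.374, -0.001]
wrist_force: [2.0, 4.6, -6.2]
width: 0.257
grip_force: 49.2
```

```bash
python3 st.py; python3 tq.py
```

```text
21.18 [0.43540847 0.05718579 0.06474184] w 0.2568335420127831 49.173266887664795 Ftool [ 3.03 -3.99  6.25] T [ 0.626 -0.401  0.363] yaw 13.69
21.33 Tz [0.271 0.277 0.265] mean 0.271 F [ 3.5 -3.1  7. ] yaw 13.71 [0.43539558 0.05721067 0.0647326 ] 49.2
```

Firm hold is reached, with a rise of about 0.2 Nm. I'll release and lift.

jog_arm([
  [-0.3, 0, 0, 0, 0],
  [-0.1, 0, 0, 0, 0],
  [0.0, 0, 0, 0, 0],
  [0.0, 0, 0, 0, 0],
  [0.0, 0, 0, 0, 0],
  [0.0, 0, 0, 0, 0],
  [0.0, 0, 0, -5, 0],
  [0.0, 0, 0, -15, 0],
  [0.0, 0, 0, -25, 0],
  [0.0, 0, 0, -30, 0],
])

```text
time: 22.17
tool_pos: [0.4333, 0.0569, 0.1391]
tcp_rot: [-3.119, -0.375, 0.007]
wrist_force: [0.1, 0.2, 0.9]
width: 0.5
grip_force: 0.0
```

jog_arm([
  [0.0, 0, 0, -30, 0],
  [0.0, 0, 0, -30, 0],
  [0.0, -10, 20, -20, 0],
  [0.0, -10, 30, 0, 0],
  [0.0, 0, 35, 0, 0],
  [0.0, 0, 35, 0, 0],
  [0.0, 0, 35, 0, 0],
  [0.0, 0, 35, 0, 0],
  [0.0, 0, 0, 0, 0],
  [0.0, 0, 0, 0, 0],
])

```text
time: 23.0
tool_pos: [0.4609, -0.1337, 0.22]
tcp_rot: [-3.119, -0.37, 0.0]
wrist_force: [-0.3, -0.2, -0.3]
width: 0.499
grip_force: 0.0
```

```bash
python3 st.py; python3 - <<'E'
from h import *
im,_=shot('top','t6');im2,_=shot('scene','s6');im0=np.load('top0.npz')['im']
f=lambda i,r,c:cv2.resize(i[r:r+45,c:c+45],(400,400) if 0 else (266,266),interpolation=cv2.INTER_CUBIC)
cv2.imwrite('pics/c6.png',np.hstack([f(im0,200,140),f(im,200,140),f(im2,165,140)])[...,::-1])
E
```

```text
23.0 [ 0.46089708 -0.13366882  0.21999757] w 0.49924098093618047 0.0 Ftool [-0.3   0.11  0.31] T [ 0.031 -0.051 -0.031] yaw 13.52
```

View pics/c6.png

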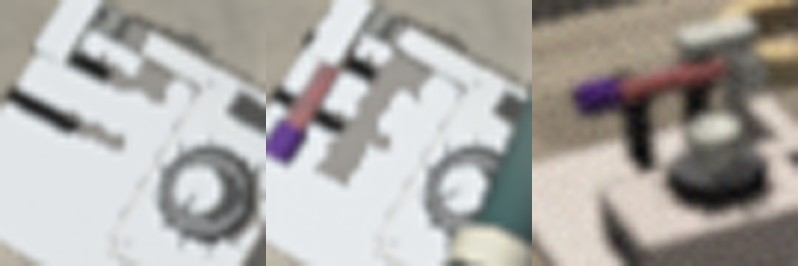

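The top crop shows the tube level in both saddles, its cap at (285,143) towards the open front and its round end under the lowered arm. The knob is free and I see no change in the ring. I'll do a quick numeric check of the home position, then hand in.

```bash
python3 - <<'E'
from h import *
c,s=np.cos(np.radians(-29.3)),np.sin(np.radians(-29.3));M=np.array([[c,s],[-s,c]])
for n,bx in(('top',(205,232,135,160)),('scene',(168,190,145,182))):
    im=np.load(n[0]+'6.npz')['im'].astype(int);hsv=cv2.cvtColor(im.astype(np.uint8),cv2.COLOR_RGB2HSV).astype(int)
    m=np.zeros((384,512),bool);m[bx[0]:bx[1],bx[2]:bx[3]]=1
    m&=(hsv[...,1]>90)&(hsv[...,0]>115)&(hsv[...,0]<155);v,u=np.nonzero(m)
    q=np.array([M@(ray(n,a,b,.056)[:2]-[.4871,.1372])*1e3 for a,b in zip(u,v)]);print(n,len(u),'cap mean',q.mean(0),q.min(0),q.max(0))
E
```

```text
top 25 cap mean [-28.15458594   3.04385216] [-35.9326918   -3.25439244] [-19.8827646    9.35441665]
scene 27 cap mean [-26.76736186  -0.59840854] [-37.29755357 -11.97824609] [-15.34750073  11.70167592]
```

The cap centre measures at about -28 mm, as expected for a tube fully home.

```bash
python3 -c "
from workcell import bot
print(bot.finish_job())"
```

```text
the job is handed in; nothing more can be done
None
```

The job is handed in at about 23 s: the tube is fully home against the stop, the foot holds it firmly (knob torque rise about 0.2 Nm, estimated from noisy wrist readings), and the gripper stayed about 5 mm above the ring, with no sign in the pictures that it moved.

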